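# Open the weighted findings tin on the jeweller's bench

### The arm

A 6-joint arm with a two-finger parallel gripper is mounted at the origin on the work surface. World frame = base frame: x ahead of the robot, y to its left, z up, the work surface at z = 0. Lengths are in mm, angles in rad, forces in N, time in s.
With the tool pointing down it reaches from about 350 to 925 mm from the base axis. Payload 6.4 kg.
Tool frame: the origin (TCP) lies on the centre line of the jaws, within the pads' length; the fingertips stand 14 mm ahead of it and the grasp point (between the pads) lies 5 mm behind it; z points along the fingers, y is the line along which they close (so a half turn about z gives the same grasp; the last joint's range is limited). The gripper opens to 85 mm and grips with 20 to 120 N. Pads are 22 mm wide; open, the fingers measure 114 mm over their backs; the gripper's body (76 mm by 85 mm) begins 54 mm behind the grasp point. The pads swing forward as they close: fully open they stand 13 mm farther back than shut.
Start: joints at [-0.174, 0.245, 1.558, -0, 1.339, -0.174], TCP at [650.011, 0.004, 245.29] pointing down, gripper open.
Joint ranges: [-3.13, 3.13], [-1.02, 2.26], [0.13, 2.54], [-0.95, 4.09], [0.21, 2.88], [-2.74, 2.74]. Speed limits (rad/s): [2.57, 2.57, 3.14, 3.14, 3.14, 3.14].

### API

Orientations are given as [roll, pitch, yaw] about the fixed x, y, z axes, in that order (R = Rz(yaw) Ry(pitch) Rx(roll)).
In Python, from station import env gives the robot as it stands.
- The arm moves only by the tool move_arm, never from a script. Its argument "increments" is a list of rows, each an object with "slide": the shift along the world's x, y, z in mm, a list of three; "yaw": the turn about the world's z in rad; "claw": the opening, from 0 (shut) to 1 (fully open). In form: [{"slide": [tx, ty, tz], "yaw": yaw, "claw": claw}, ...]. A call has 1 to 8 rows; each row shifts and turns the commanded pose from where the row before left it; what a row does not reach is not made up. A row lasts 1/12 s, in which the tool goes at most 41.7 mm and 7.16 degrees, less where a joint would pass 70% of its speed; a pose out of reach is approached as far as the arm can. A call is refused whole if a number of a shift passes 41.7 or a number of a turn 0.125, either way. A call with a gripper value outside its range is refused whole. The fingers move at their own pace and stop on an object; "newtons" is the grip in N (left out, the last holds). Time passes only in rows, so rows that do not move let the fingers close. It gives the time, the measured TCP pose, the force, the opening and the grip force at its end, in the units of the state.
- env.read_state(): the state, without advancing time (a new reading comes with each control period).
- env.get_image(name): name is "scene" or "side" or "wrist"; returns the picture (480x640x3 uint8, red, green, blue); there is no depth.
- env.camera_params(name): a dict with "fov_y" (degrees; the focal length in pixels is half the picture's height over the tangent of half this angle, whatever the lens; pixels are square), "cx", "cy" (the principal point, pixels), "extrinsics" (4x4, takes a point from world to camera coordinates). Camera axes: x right, y down, z forward; pixel columns grow to the right and rows downward; lengths in mm; the calibration is good to about 2 mm. The wrist camera is an equidistant fisheye: a pixel r from the principal point sees the ray r / f radians off the axis. A picture is of the moment at which its call begins: read the wrist's pose just before it. camera_params takes no time and is no camera call; for the wrist camera it gives the pose at the moment of the call.
- env.sign_off(): hands the job in; it is judged then, once.
The state is a dict: "time": time; "qpos": joint angles; "qd": joint speeds; "effort": joint torques, N m; "tool_pos": TCP position; "tool_rot": TCP orientation; "force": force on the tool from outside, world axes, zero at the start; "moment": the same for the moment, N m; "grip_width": finger opening in mm; "grasp_force": force on a finger pad.
Only numpy, scipy, OpenCV 4.12 (cv2) and the standard library are available. Lean on these libraries where they do the work, as an engineer would, in place of code of your own. Each camera call takes 0.05 s, during which the arm holds its last target. There are 200 camera calls.

### The job

Open the low tin that has the steel bench block sitting on its lid: first move the block onto the leather pad, then lift the lid off and lay it on the pad too, right way up, both wholly on the pad and lying flat beside the wire spool. The lid is thin, so grip it lightly (with less than 20 N), and set both things down rather than dropping them. Leave the tin standing open where it is and do not disturb the other tins, the spool or the tool stand.

Things in the scene. Friction and masses are not known exactly. Their poses are not given: they have to be found in the camera images.
- tin: The tin to open: round plain aluminium can, outer diameter 58, height 50, 3 mm wall, open at the top under its lid, 220 g with some wire rings inside. Loose, stands on the board. Origin: centre of its underside, z up.
- lid: Its slip-on lid: plain aluminium round cap, outer diameter 66, height 22 overall, flat top 2.5 thick, skirt wall 2, bore 62 (2 mm play all round on the tin), 40 g. Origin: centre of the skirt's lower rim; top face at z = +22. On the tin, the origin is 30.5 above the tin's underside and the top face 52.5 above it.
- block: Dark steel bench block, 44 x 44 x 24 high, about 360 g, lying flat and roughly centred on the lid, turned any way. Origin: centre of its underside; x and y axes square to its sides.
- medium_tin: Bystander: closed aluminium tin on the board, 80 high, 66 diameter at its lid (the top 22 mm), 58 below. Loose. Origin: centre of its underside.
- slim_tin: Bystander: closed aluminium tin on the board, 95 high, 52 diameter at its lid (the top 22 mm), 44 below. Loose. Origin: centre of its underside.
- board: Pale wooden board fixed to the bench, 120 (its x) x 270 (its y) x 10 thick. The three tins stand in a row along its y axis, centres about 82 apart, in any order. Origin: centre of its underside.
- pad: Brown leather pad fixed to the bench, 160 (its x) x 240 (its y) x 6 thick. Origin: centre of its underside; top at z = +6.
- spool: Bystander: white spool of silver wire standing on the pad, 60 diameter, 50 high, loose. Origin: centre of its underside.
- stand: Wooden block with upright tools, fixed to the bench between board and pad: block 120 (its x) x 50 (its y) x 55 high, with four upright tools of 16 diameter handles in a row along its x axis at -45, -15, 15, 45, tops at 160. Origin: centre of its underside.

How it is judged (in metres and radians):
On the way, in this order (a step that is already met when the one before it is completed fails the run):
1. the bench block lies on the leather pad, let go, while the lid is still on the tin (x of block in the frame of pad between -0.062 and 0.062 m and y of block in the frame of pad between -0.102 and 0.102 m and z of block in the frame of pad between 0.002 and 0.011 m and angle between block's own z axis and vertical below 0.1 rad and linear speed of block below 0.03 m/s and contact force between the fingers and block below 0.1 N and horizontal distance between lid and tin below 0.006 m and z of lid in the frame of tin below 0.035 m), for 0.2 s.
2. the lid is lifted clear of the tin's rim (z of lid in the frame of tin above 0.053 m), for 0.1 s.
At the end, for the whole second after the job is handed in: Block and lid lie flat on the pad side by side (tilt under 0.1 rad, lid right way up), overhanging its edge by at most 3 mm, at rest (centres within 62 x 102 mm for the block, 50 x 90 mm for the lid, of the pad centre); the tin stands upright within 20 mm of its start (x of block in the frame of pad between -0.062 and 0.062 m and y of block in the frame of pad between -0.102 and 0.102 m and z of block in the frame of pad between 0.002 and 0.011 m and angle between each of block, lid, tin's own z axis and vertical below 0.1 rad and linear speed of each of block, lid, tin below 0.03 m/s and x of lid in the frame of pad between -0.05 and 0.05 m and y of lid in the frame of pad between -0.09 and 0.09 m and z of lid in the frame of pad between 0.002 and 0.011 m and distance of tin from where it was at the start of the episode below 0.02 m); the robot touches nothing.
It fails at once if the thin lid is squeezed or pushed with more than 20 N a finger (40 N, both fingers together) (contact force between the fingers and lid above 40 N).
It fails at once if the open-topped tin is dragged, lifted or tipped (more than 20 mm or 0.2 rad) (distance of tin from where it was at the start of the episode above 0.02 m or angle between tin's own z axis and vertical above 0.2 rad).
It fails at once if the tool stand is struck with more than 10 N (contact force between any of the fingers, the arm, block, lid and stand above 10 N).
It fails at once if the medium tin, slim tin or wire spool is disturbed (moved more than 12 mm or tipped more than 0.2 rad) (distance of any of medium_tin, slim_tin, spool from where it was at the start of the episode above 0.012 m or angle between any of medium_tin, slim_tin, spool's own z axis and vertical above 0.2 rad).
It fails at once if the lid or the block is dropped: out of the fingers and falling faster than 0.5 m/s (about 13 mm) ((contact force between the fingers and lid below 0.1 N and linear speed of lid above 0.5 m/s) or (contact force between the fingers and block below 0.1 N and linear speed of block above 0.5 m/s)).
It also fails if it takes over 72 s, if anything falls off the work surface, if the arm or the gripper's body presses on something with over 40 N, if the wrist force passes 120 N, or if a joint passes its speed limit or range.

## Working session

There is one attempt and no reset: what is moved stays moved. The work goes in short steps, Python scripts to look and compute and a tool call to move; the robot and the scene stay as the last step left them, time stands still between calls to the robot, and variables do not carry over. Pictures are saved under pics/ and viewed, at most 10 in all, crops included, and the job is handed in when it is done.

Besides the shell and the picture viewer there is one more tool, called after ">>>" in YAML: its name, and indented under it one key for each argument. move_arm: Moves the arm, as the interface text tells. Its arguments: {"type":"object","properties":{"increments":{"type":"array","items":{"type":"object","properties":{"slide":{"type":"array","items":{"type":"number"}},"yaw":{"type":"number"},"claw":{"type":"number"}}}},"newtons":{"type":"number"}},"required":["increments"]}

```bash
mkdir -p pics
cat > h.py <<'E'
import numpy as np, cv2, sys
sys.path.insert(0,'.')
from station import env
def snap(n,f):
    p=env.camera_params(n); im=env.get_image(n); cv2.imwrite(f'pics/{f}.png',im[:,:,::-1]); return im,p
def ray(p,u,v,fish=False):
    f=240/np.tan(np.radians(p['fov_y'])/2); E=np.array(p['extrinsics']); d=np.array([u-p['cx'],v-p['cy']])
    if fish:
        r=np.hypot(*d); t=r/f; c=np.array([*(d/max(r,1e-9)*np.sin(t)),np.cos(t)])
    else: c=np.array([*(d/f),1])
    return -E[:3,:3].T@E[:3,3], E[:3,:3].T@c
def atz(p,u,v,z,fish=False):
    o,d=ray(p,u,v,fish); return np.round((o+d*(z-o[2])/d[2])[:2],1)
E
python3 - <<'E'
from h import *
for n in ['scene','side','wrist']:
    im,p=snap(n,n+'1'); print(n,p['fov_y'],p['cx'],p['cy'],np.round(ray(p,p['cx'],p['cy'])[0]),np.round(ray(p,p['cx'],p['cy'])[1],2))
print(env.read_state())
E
```

```text
scene 52.47722483480611 310.11381672294044 243.35175493012937 [1060. -376.  523.] [-0.68  0.47 -0.56]
side 42.13447965988386 321.66597786342584 233.93224666918212 [278. 776. 732.] [ 0.21 -0.74 -0.63]
wrist 65.70646984690485 320.0812546327993 241.8908397804472 [649.  81. 372.] [-0.   -0.32 -0.95]
{'time': 0.15, 'qpos': array([-1.74138162e-01,  2.45644762e-01,  1.55876247e+00, -2.18472081e-05,
        1.33871578e+00, -1.74097856e-01]), 'qd': array([-5.28228314e-04, -1.33315751e-03, -4.69688251e-03, -8.25157221e-05,
       -9.31357009e-04, -6.61587226e-05]), 'effort': array([ 3.57137314e-04, -4.29984105e+01, -3.26552796e+01, -1.40693478e-04,
        3.52074814e-03,  1.27692519e-05]), 'tool_pos': array([6.49577722e+02, 5.02068095e-02, 2.44423830e+02]), 'tool_rot': array([-3.14008175e+00, -2.44155634e-04,  1.57076088e+00]), 'force': array([-0.30454885, -0.39742609, -0.73963132]), 'moment': array([-0.00952536, -0.05211399,  0.00443673]), 'grasp_force': 0.0, 'grip_width': 85.62460300039525}
```

View pics/scene1.png

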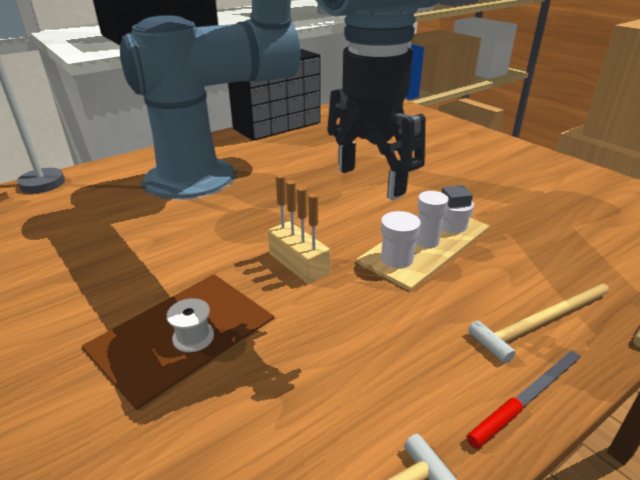

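View pics/wrist1.png

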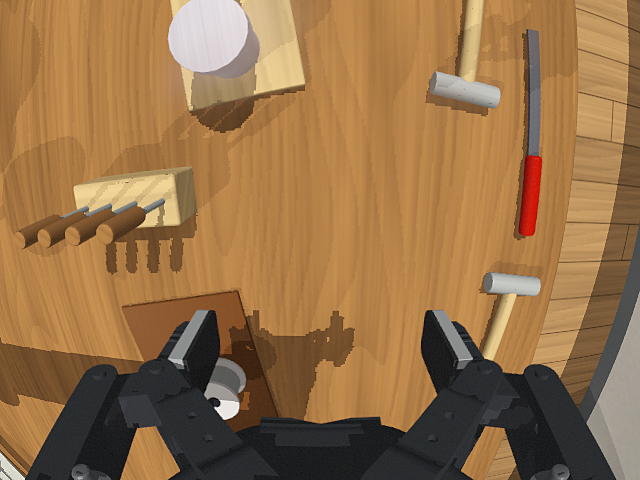

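Scene: the board is at right, with the medium tin (400,240), slim tin (432,218) and the block-topped tin (457,205). The pad is at lower left with the spool at (190,325), and the stand lies between them. The wrist view shows the stand and the medium tin's top; up is +y and right is +x. Next, enlarged crops.

Run:
```python
import cv2,numpy as np
s=cv2.imread('pics/scene1.png')
a=cv2.resize(s[180:300,350:500],None,fx=5,fy=5,interpolation=cv2.INTER_CUBIC)[:600,:800]
b=cv2.resize(s[170:410,75:335],None,fx=2.5,fy=2.5,interpolation=cv2.INTER_CUBIC)
cv2.imwrite('pics/a.png',a);cv2.imwrite('pics/b.png',b)
```

```text
(no output)
```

View pics/a.png

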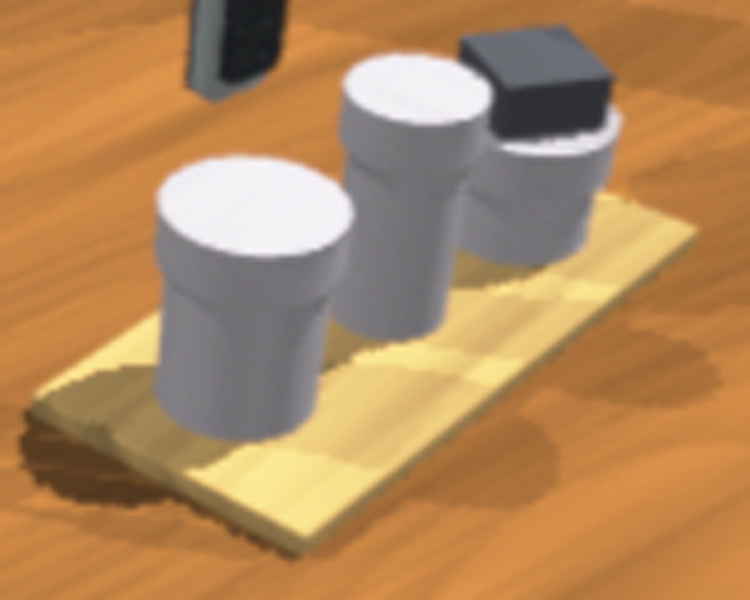

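View pics/b.png

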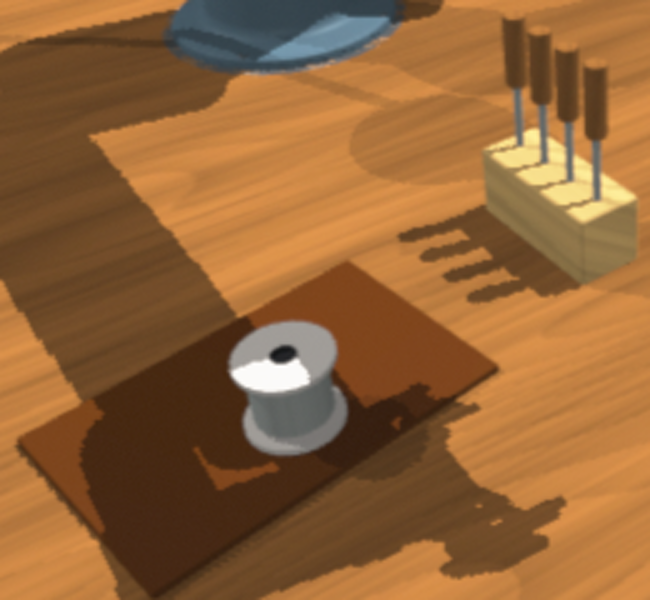

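View pics/side1.png

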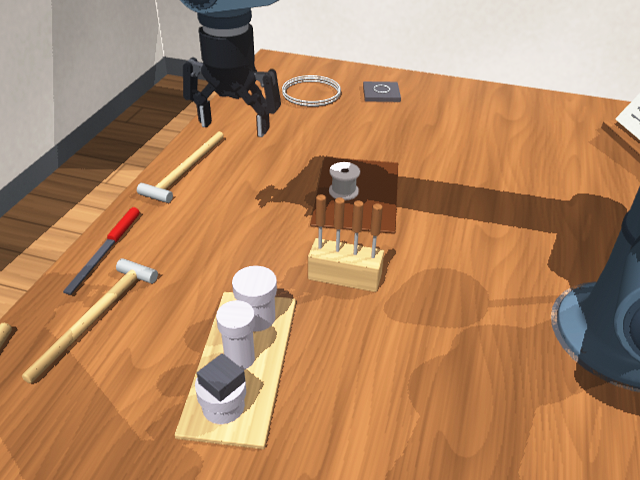

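Crops: block top corners in the scene crop (460,40),(570,28),(614,78),(505,92). Pad corners (18,442),(350,262),(498,370),(153,597). Spool top centre (284,357). Side view: block top (197,380),(222,356),(244,373),(221,397), pad (320,156)–(397,232).

Run:
```python
from h import *
P={n:env.camera_params(n) for n in ['scene','side']}
A=lambda u,v:(350+(u-2)/5,180+(v-2)/5)
B=lambda u,v:(75+(u-.75)/2.5,170+(v-.75)/2.5)
def show(k,n,z,pts,f=lambda u,v:(u,v)):
    q=np.array([atz(P[n],*f(*t),z) for t in pts]); print(k,n,q.tolist(),'mean',q.mean(0).round(1), 'sides',np.linalg.norm(q-np.roll(q,-1,0),axis=1).round(0), 'ang',np.degrees(np.arctan2(*(np.roll(q,-1,0)-q).T[::-1])).round(0))
show('block','scene',86.5,[(460,40),(570,28),(614,78),(505,92)],A)
show('block','side',86.5,[(197,380),(222,356),(244,373),(221,397)])
show('pad','scene',6,[(18,442),(350,262),(498,370),(153,597)],B)
show('pad','side',6,[(320,156),(398,163),(397,232),(311,225)])
show('spool','scene',50+6,[(284,357)],B); show('spool','side',56,[(344,170)])
show('handles','scene',160,[(514,18),(540,31),(567,47),(596,65)],B)
show('handles','side',160,[(320,197),(339,201),(358,204),(378,207)])
show('med','scene',90,[(255,206)],A);show('med','side',90,[(255,281)])
show('slim','scene',105,[(417,90)],A);show('slim','side',105,[(236,318)])
show('board','scene',10,[(35,395),(305,540),(697,230)],A)
```

```text
block scene [[516.5, 312.7], [535.2, 354.2], [572.1, 334.9], [555.1, 294.1]] mean [544.7 324. ] sides [46. 42. 44. 43.] ang [  66.  -28. -113.  154.]
block side [[562.4, 344.7], [548.2, 299.3], [510.1, 316.3], [522.9, 359.1]] mean [535.9 329.8] sides [48. 42. 45. 42.] ang [-107.  156.   73.  -20.]
pad scene [[445.7, -360.8], [403.9, -125.8], [560.2, -100.7], [600.4, -332.9]] mean [ 502.6 -230. ] sides [239. 158. 236. 157.] ang [ 100.    9.  -80. -170.]
pad side [[606.9, -336.0], [439.5, -362.9], [393.8, -129.5], [551.9, -99.2]] mean [ 498.  -231.9] sides [170. 238. 161. 243.] ang [-171.  101.   11.  -77.]
spool scene [[526.4, -220.6]] mean [ 526.4 -220.6] sides [0.] ang [0.]
spool side [[524.4, -225.4]] mean [ 524.4 -225.4] sides [0.] ang [0.]
handles scene [[417.9, 10.7], [444.8, 13.9], [474.6, 15.2], [505.8, 15.9]] mean [460.8  13.9] sides [27. 30. 31. 88.] ang [   7.    2.    1. -177.]
handles side [[502.0, 14.6], [470.8, 15.4], [440.8, 13.6], [409.6, 11.4]] mean [455.8  13.8] sides [31. 30. 31. 92.] ang [ 179. -177. -176.    2.]
med scene [[563.0, 158.2]] mean [563.  158.2] sides [0.] ang [0.]
med side [[558.5, 156.1]] mean [558.5 156.1] sides [0.] ang [0.]
slim scene [[556.8, 242.0]] mean [556.8 242. ] sides [0.] ang [0.]
slim side [[549.4, 246.5]] mean [549.4 246.5] sides [0.] ang [0.]
board scene [[519.4, 100.7], [636.5, 119.4], [589.3, 383.7]] mean [581.7 201.3] sides [119. 268. 292.] ang [   9.  100. -104.]
```

>>> move_arm:
  increments:
    - {"slide":[-13,36,0],"yaw":-0.05,"claw":1}
    - {"slide":[-13,38,0],"yaw":-0.05,"claw":1}
    - {"slide":[-13,38,0],"yaw":-0.05,"claw":1}
    - {"slide":[-13,38,0],"yaw":-0.05,"claw":1}
    - {"slide":[-13,38,0],"yaw":-0.05,"claw":1}
    - {"slide":[-13,38,0],"yaw":-0.05,"claw":1}
    - {"slide":[-13,38,0],"yaw":-0.05,"claw":1}
    - {"slide":[-13,38,0],"yaw":-0.05,"claw":1}

```text
time: 0.82
tool_pos: [544.9, 303.7, 245.0]
tool_rot: [-3.141, 0.0, 1.168]
force: [0.5, -0.9, 0.1]
grip_width: 85.6
grasp_force: 0.0
```

>>> move_arm:
  increments:
    - {"slide":[-6,24,-10],"yaw":0,"claw":1}
    - {"slide":[0,0,-10],"yaw":0,"claw":1}
    - {"slide":[0,0,0],"yaw":0,"claw":1}
    - {"slide":[0,0,0],"yaw":0,"claw":1}
    - {"slide":[0,0,0],"yaw":0,"claw":1}

```text
time: 1.23
tool_pos: [540.6, 324.9, 225.4]
tool_rot: [3.142, 0.0, 1.169]
force: [0.5, -0.0, 0.9]
grip_width: 85.0
grasp_force: 0.0
```

Run:
```python
from h import *
import pickle
im,p=snap('wrist','w2'); pickle.dump(p,open('w2.pkl','wb')); print(env.read_state()['tool_pos'],env.read_state()['tool_rot'])
```

```text
[540.82111479 324.85948985 225.75561494] [ 3.14102906e+00 -2.86496300e-04  1.16900716e+00]
```

View pics/w2.png

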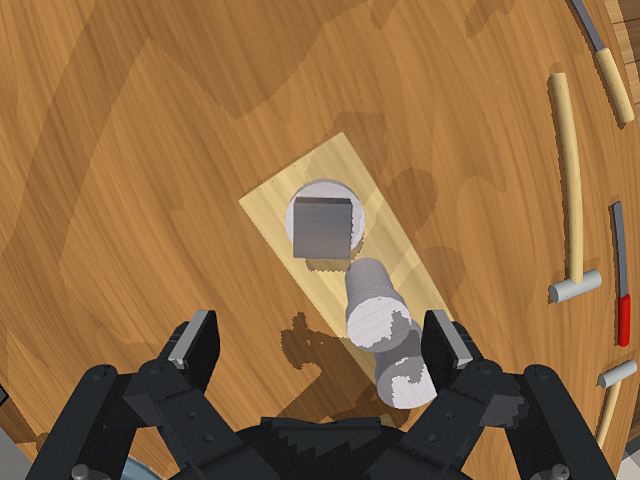

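Block top corners are about (295,204),(352,205),(352,260),(293,258), nearly square to the jaws. The lid circle spans columns 285–365 with its top at row 180.

Run:
```python
from h import *
import pickle
p=pickle.load(open('w2.pkl','rb'))
q=np.array([atz(p,*t,86.5,True) for t in [(295,204),(352,205),(352,260),(293,258)]]);print(q,q.mean(0))
e=np.roll(q,-1,0)-q;print(np.hypot(*e.T),np.degrees(np.arctan2(*e.T[::-1])))
l=np.array([atz(p,*t,62.5,True) for t in [(285,222),(365,222),(325,180)]]);print(l)
print('slim',atz(p,378,323,105,True),'med',atz(p,407,376,90,True))
for t in [(240,202),(343,132)]: print('board',atz(p,*t,10,True))
```

```text
[[531.4 351.6]
 [569.7 334.5]
 [553.8 294.2]
 [512.7 313.5]] [541.9  323.45]
[41.9440103  43.32320394 45.40594675 42.44172475] [ -24.05957686 -111.53126422  154.84588964   63.85756545]
[[514.2 336.8]
 [574.2 311.4]
 [557.5 355.8]]
slim [554.8 244. ] med [560.  168.5]
board [472.2 360.8]
board [587.5 382.8]
```

>>> move_arm:
  increments:
    - {"slide":[1.2,-1,-30],"yaw":-0.017,"claw":1}
    - {"slide":[0,0,-30],"yaw":0,"claw":1}
    - {"slide":[0,0,-30],"yaw":0,"claw":1}
    - {"slide":[0,0,-25],"yaw":0,"claw":1}
    - {"slide":[0,0,-15],"yaw":0,"claw":1}
    - {"slide":[0,0,-9],"yaw":0,"claw":1}
    - {"slide":[0,0,-4],"yaw":0,"claw":1}
    - {"slide":[0,0,0],"yaw":0,"claw":1}

```text
time: 1.95
tool_pos: [541.7, 324.4, 82.3]
tool_rot: [3.142, 0.0, 1.153]
force: [-0.3, -0.1, 0.5]
grip_width: 85.4
grasp_force: 0.0
```

>>> move_arm:
  increments:
    - {"slide":[0,0,0],"yaw":0,"claw":0.75}
    - {"slide":[0,0,0],"yaw":0,"claw":0.65}
    - {"slide":[0,0,0],"yaw":0,"claw":0.6}
    - {"slide":[0,0,0],"yaw":0,"claw":0.58}
    - {"slide":[0,0,0],"yaw":0,"claw":0.58}
  newtons: 40

```text
time: 2.37
tool_pos: [541.5, 325.2, 83.0]
tool_rot: [3.141, -0.001, 1.154]
force: [-0.1, 0.1, 0.5]
grip_width: 49.2
grasp_force: 0.0
```

Run:
```python
from h import *
im,p=snap('wrist','w3'); cv2.imwrite('pics/w3.png',cv2.resize(im[120:440,140:500,::-1],None,fx=1.8,fy=1.8)); print(env.read_state())
```

```text
{'time': 2.4167, 'qpos': array([ 3.61581731e-01,  3.89942014e-01,  1.69812943e+00, -7.45496390e-06,
        1.05279028e+00,  7.78481770e-01]), 'qd': array([-0.001977  ,  0.005097  ,  0.00316232,  0.00103982, -0.00143735,
        0.00108484]), 'effort': array([-2.07307236e-02, -4.42554474e+01, -2.80795830e+01, -5.34429382e-04,
       -3.27324058e-03, -4.76539026e-05]), 'tool_pos': array([541.39013115, 325.14159805,  82.76776397]), 'tool_rot': array([ 3.14106769e+00, -5.08646821e-04,  1.15390011e+00]), 'force': array([-0.34695002,  0.97445158, -0.59356493]), 'moment': array([ 0.0041493 , -0.01847849, -0.01458477]), 'grasp_force': 0.0, 'grip_width': 49.40039440136169}
```

View pics/w3.png

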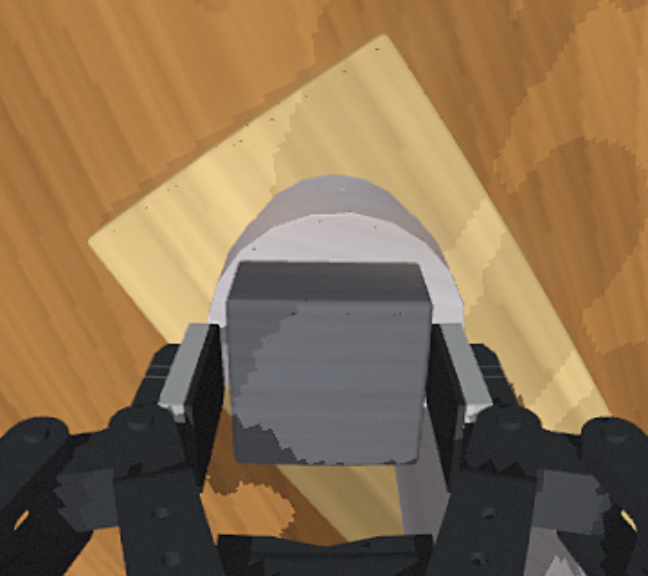

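The block sits between the fingers, about 1 mm off centre. I'll shift, lower slightly, grip and lift.

>>> move_arm:
  increments:
    - {"slide":[1,-0.5,-2],"yaw":0,"claw":0.58}
    - {"slide":[0,0,0],"yaw":0,"claw":0.54}
    - {"slide":[0,0,0],"yaw":0,"claw":0.51}
    - {"slide":[0,0,0],"yaw":0,"claw":0.47}
    - {"slide":[0,0,0],"yaw":0,"claw":0.4}
    - {"slide":[0,0,0],"yaw":0,"claw":0.4}
    - {"slide":[0,0,0],"yaw":0,"claw":0.4}
  newtons: 40

```text
time: 3.0
tool_pos: [542.1, 324.5, 80.2]
tool_rot: [-3.141, 0.0, 1.154]
force: [-1.0, -0.8, 1.5]
grip_width: 43.1
grasp_force: 42.0
```

>>> move_arm:
  increments:
    - {"slide":[0,0,2],"yaw":0,"claw":0.4}
    - {"slide":[0,0,3],"yaw":0,"claw":0.4}
    - {"slide":[0,0,5],"yaw":0,"claw":0.4}
    - {"slide":[0,0,10],"yaw":0,"claw":0.4}

```text
time: 3.33
tool_pos: [540.9, 324.0, 99.0]
tool_rot: [-3.139, 0.003, 1.154]
force: [-0.6, -0.3, -4.0]
grip_width: 43.1
grasp_force: 41.3
```

>>> move_arm:
  increments:
    - {"slide":[0,0,20],"yaw":0,"claw":0.4}
    - {"slide":[0,0,30],"yaw":0,"claw":0.4}
    - {"slide":[0,0,35],"yaw":0,"claw":0.4}
    - {"slide":[0,0,35],"yaw":0,"claw":0.4}
    - {"slide":[0,0,25],"yaw":0,"claw":0.4}
    - {"slide":[0,-10,5],"yaw":0,"claw":0.4}
    - {"slide":[-2,-20,0],"yaw":0.03,"claw":0.4}
    - {"slide":[-2,-30,0],"yaw":0.04,"claw":0.4}

```text
time: 4.0
tool_pos: [537.6, 264.6, 250.1]
tool_rot: [3.142, -0.0, 1.228]
force: [-0.4, -1.0, -3.8]
grip_width: 43.2
grasp_force: 41.7
```

>>> move_arm:
  increments:
    - {"slide":[-2,-35,0],"yaw":0.04,"claw":0.4}
    - {"slide":[-2,-35,0],"yaw":0.04,"claw":0.4}
    - {"slide":[-2,-35,0],"yaw":0.04,"claw":0.4}
    - {"slide":[-2,-35,0],"yaw":0.04,"claw":0.4}
    - {"slide":[-2,-35,0],"yaw":0.04,"claw":0.4}
    - {"slide":[-2,-35,0],"yaw":0.04,"claw":0.4}
    - {"slide":[-2,-35,0],"yaw":0.04,"claw":0.4}
    - {"slide":[-2,-35,0],"yaw":0.04,"claw":0.4}

```text
time: 4.67
tool_pos: [520.6, -17.4, 248.9]
tool_rot: [-3.139, -0.0, 1.546]
force: [0.0, -0.4, -4.1]
grip_width: 43.0
grasp_force: 41.8
```

>>> move_arm:
  increments:
    - {"slide":[-2,-35,0],"yaw":0.04,"claw":0.4}
    - {"slide":[-2,-35,0],"yaw":0.04,"claw":0.4}
    - {"slide":[-2,-35,0],"yaw":0.04,"claw":0.4}
    - {"slide":[-2,-35,0],"yaw":0.04,"claw":0.4}
    - {"slide":[-2,-35,0],"yaw":0.04,"claw":0.4}
    - {"slide":[-2,-35,0],"yaw":0.01,"claw":0.4}
    - {"slide":[0,-20,0],"yaw":0,"claw":0.4}
    - {"slide":[0,-10,0],"yaw":0,"claw":0.4}

```text
time: 5.33
tool_pos: [508.6, -258.3, 248.8]
tool_rot: [-3.14, -0.001, 1.75]
force: [0.3, 0.1, -4.5]
grip_width: 43.2
grasp_force: 41.7
```

>>> move_arm:
  increments:
    - {"slide":[0,-20,0],"yaw":0,"claw":0.4}
    - {"slide":[0,-8,0],"yaw":0,"claw":0.4}
    - {"slide":[0,0,0],"yaw":0,"claw":0.4}
    - {"slide":[0,0,0],"yaw":0,"claw":0.4}

```text
time: 5.67
tool_pos: [509.8, -282.8, 249.6]
tool_rot: [-3.141, -0.002, 1.754]
force: [-0.1, 0.8, -4.5]
grip_width: 43.5
grasp_force: 41.7
```

Run:
```python
from h import *
import pickle
im,p=snap('wrist','w4'); pickle.dump(p,open('w4.pkl','wb')); s=env.read_state(); print(s['tool_pos'],s['tool_rot'],s['grasp_force'])
```

```text
[ 510.00009339 -282.34453348  249.7275031 ] [-3.14101261e+00 -1.45348667e-03  1.75444700e+00] 41.71070337295532
```

View pics/w4.png

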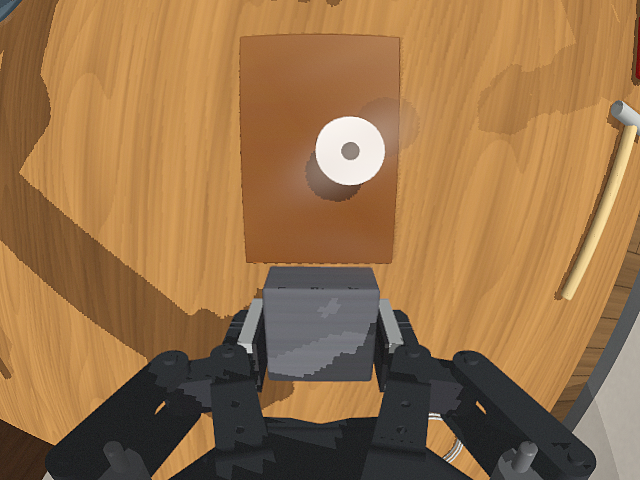

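The pad is at (240,37),(399,38),(392,262),(246,263), aligned with the tool, and the spool is at (350,151). The block is held level.

Run:
```python
from h import *
import pickle
p=pickle.load(open('w4.pkl','rb'))
q=np.array([atz(p,*t,6,True) for t in [(240,37),(399,38),(392,262),(246,263)]]);c=q.mean(0);print(q,c)
e=np.roll(q,-1,0)-q;print(np.hypot(*e.T),np.degrees(np.arctan2(*e.T[::-1])))
s=atz(p,350,151,56,True);print('spool',s)
a=np.radians(10.3);X=np.array([np.cos(a),np.sin(a)]);Y=np.array([-X[1],X[0]]);print('spool local',(s-c)@X,(s-c)@Y)
for l in [(-5,-75),(-12,70)]: print(l,c+l[0]*X+l[1]*Y)
```

```text
[[ 399.8 -128.9]
 [ 554.8 -101.5]
 [ 597.7 -333.1]
 [ 441.7 -363.2]] [ 498.5   -231.675]
[157.40317659 235.53974187 158.87734263 238.0170162 ] [  10.02484887  -79.50586536 -169.07905894  100.13905929]
spool [ 524.  -222.7]
spool local 26.693818347974556 4.2709117299866435
(-5, -75) [ 506.99074094 -306.36038892]
(-12, 70) [ 474.17722449 -164.94867393]
```

>>> move_arm:
  increments:
    - {"slide":[-1.2,-12,0],"yaw":0,"claw":0.4}
    - {"slide":[-1.3,-12,-15],"yaw":0,"claw":0.4}
    - {"slide":[0,0,-30],"yaw":0,"claw":0.4}
    - {"slide":[0,0,-35],"yaw":0,"claw":0.4}
    - {"slide":[0,0,-35],"yaw":0,"claw":0.4}
    - {"slide":[0,0,-35],"yaw":0,"claw":0.4}
    - {"slide":[0,0,-30],"yaw":0,"claw":0.4}
    - {"slide":[0,0,-20],"yaw":0,"claw":0.4}

```text
time: 6.38
tool_pos: [506.3, -305.7, 46.7]
tool_rot: [-3.139, -0.004, 1.755]
force: [-1.4, 0.5, -4.8]
grip_width: 43.4
grasp_force: 41.7
```

>>> move_arm:
  increments:
    - {"slide":[0,0,-10],"yaw":0,"claw":0.4}
    - {"slide":[0,0,-7],"yaw":0,"claw":0.4}
    - {"slide":[0,0,-3],"yaw":0,"claw":0.4}
    - {"slide":[0,0,0],"yaw":0,"claw":0.4}
    - {"slide":[0,0,0],"yaw":0,"claw":0.4}

```text
time: 6.8
tool_pos: [508.7, -308.3, 31.9]
tool_rot: [3.14, 0.002, 1.754]
force: [-1.4, -0.3, -4.3]
grip_width: 43.2
grasp_force: 41.8
```

>>> move_arm:
  increments:
    - {"slide":[0,0,-2],"yaw":0,"claw":0.4}
    - {"slide":[0,0,-2],"yaw":0,"claw":0.4}
    - {"slide":[0,0,-1],"yaw":0,"claw":0.4}
    - {"slide":[0,0,0],"yaw":0,"claw":0.4}

```text
time: 7.13
tool_pos: [507.7, -307.5, 25.3]
tool_rot: [-3.142, -0.0, 1.754]
force: [0.1, -0.3, -4.6]
grip_width: 43.1
grasp_force: 41.9
```

>>> move_arm:
  increments:
    - {"slide":[0,0,-1],"yaw":0,"claw":0.4}
    - {"slide":[0,0,0],"yaw":0,"claw":0.4}
    - {"slide":[0,0,0],"yaw":0,"claw":0.4}

```text
time: 7.38
tool_pos: [507.7, -307.5, 24.3]
tool_rot: [-3.142, -0.0, 1.754]
force: [-0.3, 0.8, -5.4]
grip_width: 43.1
grasp_force: 41.9
```

>>> move_arm:
  increments:
    - {"slide":[0,0,-1],"yaw":0,"claw":0.4}
    - {"slide":[0,0,0],"yaw":0,"claw":0.4}
    - {"slide":[0,0,0],"yaw":0,"claw":0.4}

```text
time: 7.63
tool_pos: [507.9, -307.7, 23.8]
tool_rot: [3.141, 0.0, 1.754]
force: [-1.1, 1.4, -0.3]
grip_width: 43.0
grasp_force: 42.4
```

Contact (the weight is carried by the pad). Release.

>>> move_arm:
  increments:
    - {"slide":[0,0,-0.3],"yaw":0,"claw":0.45}
    - {"slide":[0,0,0],"yaw":0,"claw":0.5}
    - {"slide":[0,0,0],"yaw":0,"claw":0.55}
    - {"slide":[0,0,0],"yaw":0,"claw":0.65}
    - {"slide":[0,0,0],"yaw":0,"claw":0.75}
    - {"slide":[0,0,0],"yaw":0,"claw":0.75}
    - {"slide":[0,0,0],"yaw":0,"claw":0.75}
    - {"slide":[0,0,0],"yaw":0,"claw":0.75}

```text
time: 8.3
tool_pos: [507.8, -307.5, 23.0]
tool_rot: [3.141, 0.0, 1.754]
force: [-0.3, -0.0, -0.4]
grip_width: 64.3
grasp_force: 0.0
```

>>> move_arm:
  increments:
    - {"slide":[0,0,10],"yaw":0,"claw":0.75}
    - {"slide":[0,0,20],"yaw":0,"claw":0.8}
    - {"slide":[0,0,30],"yaw":0,"claw":1}
    - {"slide":[0,0,38],"yaw":0,"claw":1}
    - {"slide":[0,0,38],"yaw":0,"claw":1}
    - {"slide":[0,0,38],"yaw":0,"claw":1}
    - {"slide":[0,0,30],"yaw":0,"claw":1}
    - {"slide":[0,10,20],"yaw":0,"claw":1}

```text
time: 8.97
tool_pos: [508.6, -299.3, 252.5]
tool_rot: [3.137, 0.006, 1.753]
force: [0.1, 0.7, 0.4]
grip_width: 85.2
grasp_force: 0.0
```

Run:
```python
from h import *
import pickle
im,p=snap('wrist','w5'); pickle.dump(p,open('w5.pkl','wb')); im,_=snap('side','s5')
w=cv2.imread('pics/w5.png'); w=w[:,100:540]
s=cv2.resize(cv2.imread('pics/s5.png')[120:450,150:420],None,fx=1.3,fy=1.3)[:480,:350]
o=np.zeros((480,440+s.shape[1],3),np.uint8);o[:,:440]=w;o[:s.shape[0],440:]=s;cv2.imwrite('pics/c5.png',o)
print(env.read_state()['tool_pos'])
```

```text
[ 509.61042554 -298.25147066  253.16858612]
```

View pics/c5.png

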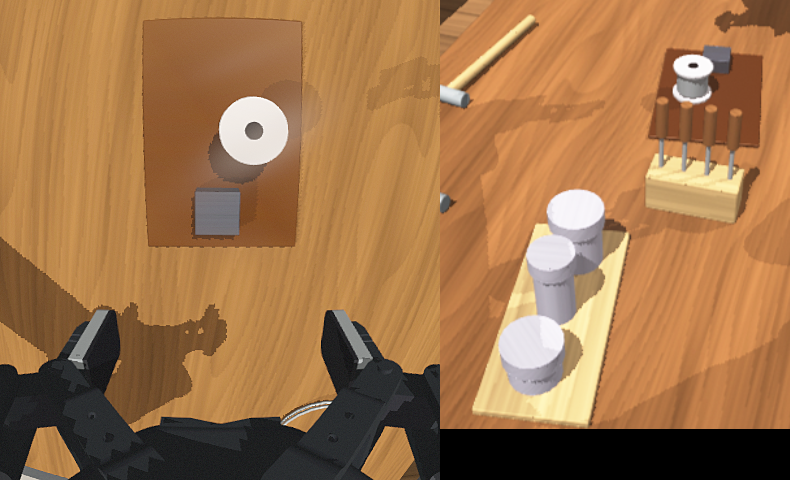

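The block lies flat on the pad (wrist crop (217,212)), clear of the spool, and the lid is bare on the tin. Returning to the tin.

>>> move_arm:
  increments:
    - {"slide":[2,20,0],"yaw":0,"claw":1}
    - {"slide":[2,38,0],"yaw":0,"claw":1}
    - {"slide":[2,38,0],"yaw":0,"claw":1}
    - {"slide":[2,38,0],"yaw":0,"claw":1}
    - {"slide":[2,38,0],"yaw":0,"claw":1}
    - {"slide":[2,38,0],"yaw":0,"claw":1}
    - {"slide":[2,38,0],"yaw":0,"claw":1}
    - {"slide":[2,38,0],"yaw":0,"claw":1}

```text
time: 9.73
tool_pos: [522.9, -9.7, 246.1]
tool_rot: [-3.14, -0.001, 1.753]
force: [0.8, 0.8, 0.5]
grip_width: 85.1
grasp_force: 0.0
```

>>> move_arm:
  increments:
    - {"slide":[2,38,0],"yaw":0,"claw":1}
    - {"slide":[2,38,0],"yaw":0,"claw":1}
    - {"slide":[2,38,0],"yaw":0,"claw":1}
    - {"slide":[2,38,0],"yaw":0,"claw":1}
    - {"slide":[2,38,0],"yaw":0,"claw":1}
    - {"slide":[2,38,0],"yaw":0,"claw":1}
    - {"slide":[2,38,0],"yaw":0,"claw":1}
    - {"slide":[2,38,0],"yaw":0,"claw":1}

```text
time: 10.4
tool_pos: [538.9, 294.2, 245.9]
tool_rot: [-3.14, 0.0, 1.754]
force: [0.6, 0.3, -0.4]
grip_width: 85.2
grasp_force: 0.0
```

>>> move_arm:
  increments:
    - {"slide":[2,22,-10],"yaw":0,"claw":1}
    - {"slide":[2,10,-25],"yaw":0,"claw":1}
    - {"slide":[0,0,-25],"yaw":0,"claw":1}
    - {"slide":[0,0,-20],"yaw":0,"claw":1}
    - {"slide":[0,0,-10],"yaw":0,"claw":1}
    - {"slide":[0,0,0],"yaw":0,"claw":1}
    - {"slide":[0,0,0],"yaw":0,"claw":1}
    - {"slide":[0,0,0],"yaw":0,"claw":1}

```text
time: 11.07
tool_pos: [544.6, 324.6, 158.6]
tool_rot: [3.139, -0.0, 1.753]
force: [0.5, -0.7, 0.7]
grip_width: 85.4
grasp_force: 0.0
```

Run:
```python
from h import *
import pickle
im,p=snap('wrist','w6'); pickle.dump(p,open('w6.pkl','wb')); s=env.read_state(); print(s['tool_pos'],s['tool_rot'])
```

```text
[544.83119573 324.66395496 158.9650918 ] [ 3.13842619e+00 -5.49120642e-04  1.75345967e+00]
```

View pics/w6.png

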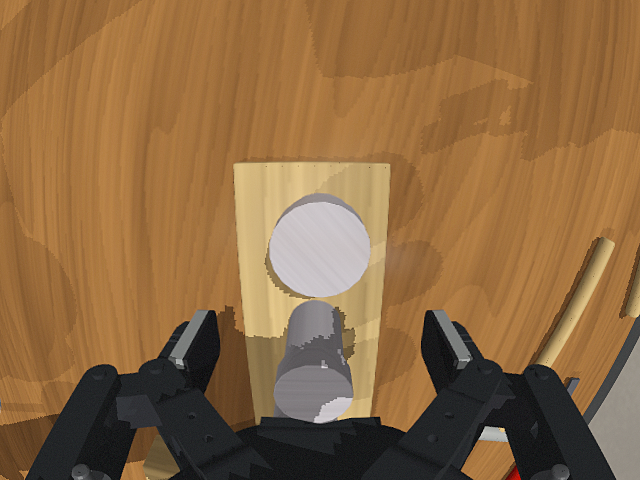

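The lid is an ellipse with columns 269–371 and rows 201–297, centred at (320,249) between the jaws. The slim tin lies below it, away from the finger line.

Run:
```python
from h import *
import pickle
p=pickle.load(open('w6.pkl','rb'))
q=np.array([atz(p,*t,62.5,True) for t in [(269,249),(371,249),(320,201),(320,297)]]);print(q,q[:2].mean(0),q[2:].mean(0),np.hypot(*(q[0]-q[1])),np.hypot(*(q[2]-q[3])))
im=cv2.imread('pics/w6.png');h=cv2.cvtColor(im,cv2.COLOR_BGR2HSV)
m=((h[...,1]<45)&(h[...,2]>150)).astype(np.uint8);n,l,s,c=cv2.connectedComponentsWithStats(m);i=l[249,320];print(s[i],c[i],atz(p,*c[i],62.5,True))
```

```text
[[511.6 320. ]
 [576.1 331.9]
 [538.1 356.8]
 [550.  292.3]] [543.85 325.95] [544.05 324.55] 65.58856607671797 65.58856607671797
[ 269  201  102   96 7625] [319.35278689 249.00747541] [543.4 325.9]
```

>>> move_arm:
  increments:
    - {"slide":[-0.8,0.5,-30],"yaw":0,"claw":1}
    - {"slide":[0,0,-30],"yaw":0,"claw":1}
    - {"slide":[0,0,-22],"yaw":0,"claw":1}
    - {"slide":[0,0,-14],"yaw":0,"claw":1}
    - {"slide":[0,0,-8],"yaw":0,"claw":1}
    - {"slide":[0,0,-1],"yaw":0,"claw":0.95}
    - {"slide":[0,0,0],"yaw":0,"claw":0.9}
    - {"slide":[0,0,0],"yaw":0,"claw":0.85}
  newtons: 20

```text
time: 11.78
tool_pos: [544.3, 325.5, 53.9]
tool_rot: [3.138, -0.001, 1.754]
force: [-0.2, -0.2, -0.3]
grip_width: 72.9
grasp_force: 0.0
```

>>> move_arm:
  increments:
    - {"slide":[0,0,0],"yaw":0,"claw":0.82}
    - {"slide":[0,0,0],"yaw":0,"claw":0.8}
    - {"slide":[0,0,0],"yaw":0,"claw":0.8}
  newtons: 15

```text
time: 12.03
tool_pos: [543.5, 325.2, 53.0]
tool_rot: [3.14, -0.0, 1.754]
force: [0.1, 0.1, 0.3]
grip_width: 68.4
grasp_force: 0.0
```

>>> move_arm:
  increments:
    - {"slide":[0,0,0],"yaw":0,"claw":0.79}
    - {"slide":[0,0,0],"yaw":0,"claw":0.785}
    - {"slide":[0,0,0],"yaw":0,"claw":0.78}
    - {"slide":[0,0,0],"yaw":0,"claw":0.78}

```text
time: 12.37
tool_pos: [543.0, 325.1, 52.1]
tool_rot: [3.141, -0.0, 1.754]
force: [0.4, -0.1, 0.8]
grip_width: 66.8
grasp_force: 0.2
```

>>> move_arm:
  increments:
    - {"slide":[0,0,0],"yaw":0,"claw":0.775}
    - {"slide":[0,0,0],"yaw":0,"claw":0.775}
    - {"slide":[0,0,0],"yaw":0,"claw":0.77}
    - {"slide":[0,0,0],"yaw":0,"claw":0.77}

```text
time: 12.7
tool_pos: [543.1, 325.0, 52.1]
tool_rot: [3.141, -0.0, 1.754]
force: [1.3, -0.6, 0.5]
grip_width: 65.8
grasp_force: 1.3
```

>>> move_arm:
  increments:
    - {"slide":[0,0,0],"yaw":0,"claw":0.765}
    - {"slide":[0,0,0],"yaw":0,"claw":0.765}
    - {"slide":[0,0,0],"yaw":0,"claw":0.765}

```text
time: 12.95
tool_pos: [543.1, 325.1, 52.2]
tool_rot: [3.141, -0.0, 1.754]
force: [0.9, -0.1, 1.5]
grip_width: 65.4
grasp_force: 7.2
```

>>> move_arm:
  increments:
    - {"slide":[0,0,0],"yaw":0,"claw":0.76}
    - {"slide":[0,0,0],"yaw":0,"claw":0.76}
    - {"slide":[0,0,0],"yaw":0,"claw":0.76}

```text
time: 13.2
tool_pos: [543.1, 325.0, 52.3]
tool_rot: [3.141, 0.0, 1.754]
force: [1.0, 0.6, 3.1]
grip_width: 65.1
grasp_force: 14.9
```

>>> move_arm:
  increments:
    - {"slide":[0,0,1],"yaw":0,"claw":0.76}
    - {"slide":[0,0,2],"yaw":0,"claw":0.76}
    - {"slide":[0,0,3],"yaw":0,"claw":0.76}
    - {"slide":[0,0,4],"yaw":0,"claw":0.76}

```text
time: 13.53
tool_pos: [542.1, 324.8, 61.4]
tool_rot: [-3.14, 0.0, 1.754]
force: [-0.6, 0.1, -0.7]
grip_width: 65.2
grasp_force: 14.9
```

>>> move_arm:
  increments:
    - {"slide":[0,0,5],"yaw":0,"claw":0.76}
    - {"slide":[0,0,6],"yaw":0,"claw":0.76}
    - {"slide":[0,0,8],"yaw":0,"claw":0.76}
    - {"slide":[0,0,8],"yaw":0,"claw":0.76}
    - {"slide":[0,0,8],"yaw":0,"claw":0.76}
    - {"slide":[0,0,8],"yaw":0,"claw":0.76}
    - {"slide":[0,0,8],"yaw":0,"claw":0.76}

```text
time: 14.12
tool_pos: [543.0, 325.1, 114.1]
tool_rot: [3.141, -0.0, 1.754]
force: [0.4, 0.6, -0.6]
grip_width: 65.1
grasp_force: 14.9
```

Run:
```python
from h import *
p=env.camera_params('wrist');im,_=snap('wrist','w7');h=cv2.cvtColor(im,cv2.COLOR_RGB2HSV)
m=((h[...,1]<45)&(h[...,2]>130)).astype(np.uint8);n,l,s,c=cv2.connectedComponentsWithStats(m)
for i in range(1,n):
    if s[i,4]>300: print(s[i],c[i].round())
print({k:env.read_state()[k] for k in('tool_pos','force','moment','grip_width','grasp_force')})
```

```text
[  236   206   168   176 18591] [318. 306.]
[ 592  373   48  107 2915] [623. 438.]
{'tool_pos': array([544.08923504, 325.49233545, 116.00835529]), 'force': array([0.48986298, 0.37043658, 0.63192946]), 'moment': array([ 0.04917959, -0.06262115, -0.00174517]), 'grip_width': 64.94078543768923, 'grasp_force': 14.940933388425037}
```

>>> move_arm:
  increments:
    - {"slide":[0,0,15],"yaw":0,"claw":0.76}
    - {"slide":[0,0,22],"yaw":0,"claw":0.76}
    - {"slide":[0,0,26],"yaw":0,"claw":0.76}
    - {"slide":[0,0,26],"yaw":0,"claw":0.76}
    - {"slide":[0,0,22],"yaw":0,"claw":0.76}
    - {"slide":[0,0,14],"yaw":0,"claw":0.76}
    - {"slide":[-1,-8,6],"yaw":0,"claw":0.76}
    - {"slide":[-2,-16,0],"yaw":0,"claw":0.76}

```text
time: 14.83
tool_pos: [540.4, 301.6, 245.6]
tool_rot: [3.139, -0.001, 1.756]
force: [-0.8, 0.0, -0.4]
grip_width: 65.6
grasp_force: 14.9
```

>>> move_arm:
  increments:
    - {"slide":[-4,-26,0],"yaw":0,"claw":0.76}
    - {"slide":[-4,-28,0],"yaw":0,"claw":0.76}
    - {"slide":[-4,-28,0],"yaw":0,"claw":0.76}
    - {"slide":[-4,-28,0],"yaw":0,"claw":0.76}
    - {"slide":[-4,-28,0],"yaw":0,"claw":0.76}
    - {"slide":[-4,-28,0],"yaw":0,"claw":0.76}
    - {"slide":[-4,-28,0],"yaw":0,"claw":0.76}
    - {"slide":[-4,-28,0],"yaw":0,"claw":0.76}

```text
time: 15.5
tool_pos: [506.5, 77.4, 242.5]
tool_rot: [-3.139, -0.0, 1.754]
force: [0.1, -0.2, -0.3]
grip_width: 64.8
grasp_force: 14.9
```

>>> move_arm:
  increments:
    - {"slide":[-4,-28,0],"yaw":0,"claw":0.76}
    - {"slide":[-4,-28,0],"yaw":0,"claw":0.76}
    - {"slide":[-4,-28,0],"yaw":0,"claw":0.76}
    - {"slide":[-4,-28,0],"yaw":0,"claw":0.76}
    - {"slide":[-4,-28,0],"yaw":0,"claw":0.76}
    - {"slide":[-4,-28,0],"yaw":0,"claw":0.76}
    - {"slide":[-4,-28,0],"yaw":0,"claw":0.76}
    - {"slide":[-4,-28,0],"yaw":0,"claw":0.76}

```text
time: 16.17
tool_pos: [474.5, -146.2, 242.6]
tool_rot: [-3.14, -0.001, 1.753]
force: [0.3, 0.4, -0.0]
grip_width: 65.5
grasp_force: 14.9
```

>>> move_arm:
  increments:
    - {"slide":[-1,-12,0],"yaw":0,"claw":0.76}
    - {"slide":[-1,-4,0],"yaw":0,"claw":0.76}
    - {"slide":[0,0,0],"yaw":0,"claw":0.76}
    - {"slide":[0,0,0],"yaw":0,"claw":0.76}

```text
time: 16.5
tool_pos: [473.7, -160.2, 243.4]
tool_rot: [-3.141, -0.001, 1.754]
force: [0.3, 0.3, -0.9]
grip_width: 64.9
grasp_force: 14.9
```

>>> move_arm:
  increments:
    - {"slide":[0,-2,-15],"yaw":0,"claw":0.76}
    - {"slide":[0,0,-28],"yaw":0,"claw":0.76}
    - {"slide":[0,0,-32],"yaw":0,"claw":0.76}
    - {"slide":[0,0,-32],"yaw":0,"claw":0.76}
    - {"slide":[0,0,-32],"yaw":0,"claw":0.76}
    - {"slide":[0,0,-30],"yaw":0,"claw":0.76}
    - {"slide":[0,0,-20],"yaw":0,"claw":0.76}
    - {"slide":[0,0,-12],"yaw":0,"claw":0.76}

```text
time: 17.17
tool_pos: [472.4, -160.5, 40.1]
tool_rot: [-3.138, -0.004, 1.756]
force: [-0.6, -0.7, -1.6]
grip_width: 65.3
grasp_force: 14.9
```

>>> move_arm:
  increments:
    - {"slide":[0,0,-8],"yaw":0,"claw":0.76}
    - {"slide":[0,0,-5],"yaw":0,"claw":0.76}
    - {"slide":[0,0,-3],"yaw":0,"claw":0.76}
    - {"slide":[0,0,0],"yaw":0,"claw":0.76}
    - {"slide":[0,0,0],"yaw":0,"claw":0.76}
    - {"slide":[0,0,0],"yaw":0,"claw":0.76}

```text
time: 17.67
tool_pos: [474.7, -163.5, 28.0]
tool_rot: [3.14, 0.001, 1.754]
force: [-0.5, -0.1, -0.6]
grip_width: 65.4
grasp_force: 14.9
```

>>> move_arm:
  increments:
    - {"slide":[0,0,-2],"yaw":0,"claw":0.76}
    - {"slide":[0,0,-2],"yaw":0,"claw":0.76}
    - {"slide":[0,0,0],"yaw":0,"claw":0.76}
    - {"slide":[0,0,0],"yaw":0,"claw":0.76}

```text
time: 18.0
tool_pos: [473.8, -163.0, 22.9]
tool_rot: [-3.141, -0.0, 1.754]
force: [-0.7, -0.8, -0.5]
grip_width: 65.0
grasp_force: 14.9
```

>>> move_arm:
  increments:
    - {"slide":[0,0,-1],"yaw":0,"claw":0.76}
    - {"slide":[0,0,-1],"yaw":0,"claw":0.76}
    - {"slide":[0,0,0],"yaw":0,"claw":0.76}
    - {"slide":[0,0,0],"yaw":0,"claw":0.76}

```text
time: 18.33
tool_pos: [473.8, -163.0, 20.9]
tool_rot: [-3.141, -0.0, 1.754]
force: [-0.3, -1.1, -0.0]
grip_width: 65.4
grasp_force: 14.9
```

>>> move_arm:
  increments:
    - {"slide":[0,0,-1],"yaw":0,"claw":0.76}
    - {"slide":[0,0,0],"yaw":0,"claw":0.76}
    - {"slide":[0,0,0],"yaw":0,"claw":0.76}

```text
time: 18.58
tool_pos: [473.9, -163.0, 19.9]
tool_rot: [-3.141, -0.0, 1.754]
force: [-0.9, 0.5, -0.5]
grip_width: 65.3
grasp_force: 14.9
```

>>> move_arm:
  increments:
    - {"slide":[0,0,-0.7],"yaw":0,"claw":0.76}
    - {"slide":[0,0,0],"yaw":0,"claw":0.76}
    - {"slide":[0,0,0],"yaw":0,"claw":0.76}

```text
time: 18.83
tool_pos: [473.9, -163.0, 19.3]
tool_rot: [-3.142, -0.0, 1.754]
force: [-0.4, 0.5, -0.3]
grip_width: 65.0
grasp_force: 14.9
```

>>> move_arm:
  increments:
    - {"slide":[0,0,-0.7],"yaw":0,"claw":0.76}
    - {"slide":[0,0,0],"yaw":0,"claw":0.76}
    - {"slide":[0,0,0],"yaw":0,"claw":0.76}

```text
time: 19.08
tool_pos: [473.9, -163.0, 18.5]
tool_rot: [-3.141, -0.0, 1.754]
force: [-0.4, -0.3, -1.1]
grip_width: 65.1
grasp_force: 14.9
```

>>> move_arm:
  increments:
    - {"slide":[0,0,-0.5],"yaw":0,"claw":0.76}
    - {"slide":[0,0,0],"yaw":0,"claw":0.76}
    - {"slide":[0,0,0],"yaw":0,"claw":0.76}

```text
time: 19.33
tool_pos: [473.9, -163.0, 18.1]
tool_rot: [-3.142, -0.0, 1.754]
force: [-0.4, -0.7, 0.2]
grip_width: 64.9
grasp_force: 14.9
```

>>> move_arm:
  increments:
    - {"slide":[0,0,-0.5],"yaw":0,"claw":0.76}
    - {"slide":[0,0,0],"yaw":0,"claw":0.76}
    - {"slide":[0,0,0],"yaw":0,"claw":0.76}

```text
time: 19.58
tool_pos: [474.0, -163.0, 17.8]
tool_rot: [-3.142, 0.0, 1.754]
force: [-1.0, 0.1, 3.0]
grip_width: 65.1
grasp_force: 15.2
```

>>> move_arm:
  increments:
    - {"slide":[0,0,-0.5],"yaw":0,"claw":0.76}
    - {"slide":[0,0,0],"yaw":0,"claw":0.76}
    - {"slide":[0,0,0],"yaw":0,"claw":0.76}

```text
time: 19.83
tool_pos: [474.0, -163.1, 17.7]
tool_rot: [-3.141, -0.0, 1.754]
force: [-3.8, 1.4, 8.8]
grip_width: 65.0
grasp_force: 15.5
```

Contact is firm (8.8 N up). Back off the half millimetre and open slowly.

>>> move_arm:
  increments:
    - {"slide":[0,0,0.5],"yaw":0,"claw":0.76}
    - {"slide":[0,0,0],"yaw":0,"claw":0.77}
    - {"slide":[0,0,0],"yaw":0,"claw":0.78}
    - {"slide":[0,0,0],"yaw":0,"claw":0.8}
    - {"slide":[0,0,0],"yaw":0,"claw":0.85}
    - {"slide":[0,0,0],"yaw":0,"claw":0.92}
    - {"slide":[0,0,0],"yaw":0,"claw":1}
    - {"slide":[0,0,0],"yaw":0,"claw":1}

```text
time: 20.5
tool_pos: [473.9, -163.0, 17.5]
tool_rot: [-3.142, -0.0, 1.754]
force: [-0.2, -0.4, -0.4]
grip_width: 85.3
grasp_force: 0.0
```

>>> move_arm:
  increments:
    - {"slide":[0,0,5],"yaw":0,"claw":1}
    - {"slide":[0,0,15],"yaw":0,"claw":1}
    - {"slide":[0,0,30],"yaw":0,"claw":1}
    - {"slide":[0,0,38],"yaw":0,"claw":1}
    - {"slide":[0,0,38],"yaw":0,"claw":1}
    - {"slide":[0,0,38],"yaw":0,"claw":1}
    - {"slide":[0,0,30],"yaw":0,"claw":1}
    - {"slide":[0,0,30],"yaw":0,"claw":1}

```text
time: 21.17
tool_pos: [473.9, -162.9, 244.3]
tool_rot: [3.14, 0.001, 1.754]
force: [-0.1, 0.3, -0.7]
grip_width: 85.3
grasp_force: 0.0
```

>>> move_arm:
  increments:
    - {"slide":[0,-30,0],"yaw":0,"claw":1}
    - {"slide":[0,-30,0],"yaw":0,"claw":1}
    - {"slide":[0,-30,0],"yaw":0,"claw":1}
    - {"slide":[0,-30,0],"yaw":0,"claw":1}
    - {"slide":[0,0,0],"yaw":0,"claw":1}
    - {"slide":[0,0,0],"yaw":0,"claw":1}
    - {"slide":[0,0,0],"yaw":0,"claw":1}
    - {"slide":[0,0,0],"yaw":0,"claw":1}

```text
time: 21.83
tool_pos: [473.9, -282.0, 241.5]
tool_rot: [-3.142, -0.0, 1.755]
force: [0.4, -1.0, -0.6]
grip_width: 85.3
grasp_force: 0.0
```

Run:
```python
from h import *
im,p=snap('wrist','w8');h=cv2.cvtColor(im,cv2.COLOR_RGB2HSV)
c0=np.array([498.5,-231.7]);a=np.radians(10.2);X=np.array([np.cos(a),np.sin(a)]);Y=np.array([-X[1],X[0]])
m=((h[...,1]<70)&(h[...,2]>70)).astype(np.uint8);n,l,s,c=cv2.connectedComponentsWithStats(m)
for i in range(1,n):
    if s[i,4]>300:
        out=[]
        for z in (28,30,56):
            q=atz(p,*c[i],z,True)-c0; out.append((z,(q@X).round(1),(q@Y).round(1)))
        x,y,w,hh=s[i,:4]; d=np.hypot(*(atz(p,x,y+hh/2,28,True)-atz(p,x+w,y+hh/2,28,True)))
        print(s[i],c[i].round(),out,'w',d.round(1))
im,p=snap('side','s8');cv2.imwrite
for k in ('side',):
    E=np.array(p['extrinsics']);f=240/np.tan(np.radians(p['fov_y'])/2)
    for nm,P in dict(tin=(543.8,325,60),slim=(553,244,105),med=(560,158,90)).items():
        q=E[:3,:3]@P+E[:3,3];u,v=f*q[0]/q[2]+p['cx'],f*q[1]/q[2]+p['cy'];print(nm,u.round(),v.round(),[im[int(v+d),int(u)].tolist() for d in(-4,0,4)])
b=cv2.imread('pics/s5.png').astype(int);d=np.abs(im[:,:,::-1].astype(int)-b).max(2)[250:440,170:300]>40
ys,xs=np.nonzero(d);print('board-area change',d.sum(),xs.min()+170,xs.max()+170,ys.min()+250,ys.max()+250)
```

```text
[  0   0  28  23 345] [10.  8.] [(28, np.float64(-403.8), np.float64(212.2)), (30, np.float64(-401.7), np.float64(211.2)), (56, np.float64(-373.5), np.float64(197.7))] w 56.6
[ 308   51   73   71 4072] [344.  86.] [(28, np.float64(-13.1), np.float64(69.9)), (30, np.float64(-13.2), np.float64(69.7)), (56, np.float64(-14.8), np.float64(67.2))] w 65.9
[ 347  125   79   70 4092] [388. 159.] [(28, np.float64(29.1), np.float64(3.5)), (30, np.float64(28.7), np.float64(3.7)), (56, np.float64(23.9), np.float64(6.2))] w 74.8
[ 327  214   47   48 2161] [349. 238.] [(28, np.float64(-5.4), np.float64(-73.3)), (30, np.float64(-5.6), np.float64(-72.7)), (56, np.float64(-7.7), np.float64(-64.4))] w 45.7
[ 585  283   55  197 6381] [620. 399.] [(28, np.float64(480.6), np.float64(-358.7)), (30, np.float64(477.5), np.float64(-356.4)), (56, np.float64(438.3), np.float64(-326.3))] w 159.2
[168 310  41  59 794] [187. 339.] [(28, np.float64(-185.5), np.float64(-195.3)), (30, np.float64(-184.7), np.float64(-194.0)), (56, np.float64(-173.2), np.float64(-176.3))] w 51.9
[432 310  41  59 800] [454. 338.] [(28, np.float64(119.7), np.float64(-193.3)), (30, np.float64(118.7), np.float64(-192.0)), (56, np.float64(107.0), np.float64(-174.6))] w 51.9
tin 219.0 385.0 [[167, 162, 172], [170, 164, 176], [166, 159, 170]]
slim 234.0 316.0 [[235, 231, 238], [236, 232, 239], [232, 227, 235]]
med 254.0 282.0 [[247, 245, 249], [248, 245, 249], [247, 244, 249]]
board-area change 1436 195 259 316 424
```

```bash
python3 -c "
from h import *
print(env.sign_off())"
```

```text
the job is handed in; nothing more can be done
None
```

I handed the job in with the block and lid both let go on the pad beside the spool and the tin standing open on the board; my last camera measurements put both within the limits, but the hand-in returned no verdict.

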